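# Clamp the drip rack and hang up the aquarium tools

### The job

Turn both cams of the drip rack clockwise a quarter turn to their stops so that the two peg boards are drawn tight, before any tool goes on a peg. Then hang every loose grey-handled tool on the floor by its eye on the slanted pegs, one tool to a peg, threaded along the peg and fully down at its root, and do not shift the jar, bottle, cup, pipe coupling and magnet that stand around.

Things in the scene. Friction and masses are not known exactly. Their poses are not given: they have to be found in the camera images.
- cam_left (a joint): The left cam of the drip rack: a black bar handle (60 long, 12 wide, 28 mm tall, its top 63 mm above the floor) on a steel disc on the grey block at the left (+y) end of the rack; vertical axis. Angle in rad: 0 loose, with the bar along the rack base's x axis; grows clockwise seen from above to 1.571 at the stop (bar along the rack base's y axis). It starts at 0 to 0.25, needs about 0.15 N m and stays where it is left.
- cam_left_grip (a point): On the left cam's axis, half-way up its bar handle (49 mm above the floor, 14 mm below the bar's top). Its x axis runs along the bar and turns with it.
- board_left (a joint): Travel in m of the left white peg board (two pegs), away from the robot, drawn by the left cam: 0 = loose (6 mm gap to the aluminium post behind it), 0.006 = tight against it. It moves only with its cam, in proportion to the angle.
- cam_right (a joint): The right cam of the drip rack: a black bar handle (60 long, 12 wide, 28 mm tall, its top 63 mm above the floor) on a steel disc on the grey block at the right (-y) end of the rack; vertical axis. Angle in rad: 0 loose, with the bar along the rack base's x axis; grows clockwise seen from above to 1.571 at the stop (bar along the rack base's y axis). It starts at 0 to 0.25, needs about 0.15 N m and stays where it is left.
- cam_right_grip (a point): On the right cam's axis, half-way up its bar handle (49 mm above the floor, 14 mm below the bar's top). Its x axis runs along the bar and turns with it.
- board_right (a joint): Travel in m of the right white peg board (two pegs), away from the robot, drawn by the right cam: 0 = loose (6 mm gap to the aluminium post behind it), 0.006 = tight against it. It moves only with its cam, in proportion to the angle.
- rack_base: Fixed aluminium base of the drip rack; origin on the floor below the boards' front faces, mid-width; its -x axis is the way the boards face (towards the robot), +y to the left cam, z up. The two peg boards side by side are 165 mm wide each, 12 mm thick and reach from 105 to 205 mm above the floor, in all 335 mm wide; each front face lies 0 to 6 mm (the board's travel) on the +x side of this origin. The cams' axes lie 50 mm to -x and 245 mm to either side of it.
- peg1 (a point): Root of peg 1 of 4 (counted from right, -y, to left; 85 mm apart): where the peg's centre line meets the board's front face, 190 mm above the floor; axes as the rack base. The peg is a steel rod 10 mm in diameter and 55 mm long (round tip 5 mm more) that slants from its root towards -x of the rack base and upwards at 50 degrees above level, i.e. along (-0.643, 0, 0.766).
- peg2 (a point): Root of peg 2 of 4 (counted from right, -y, to left; 85 mm apart): where the peg's centre line meets the board's front face, 190 mm above the floor; axes as the rack base. The peg is a steel rod 10 mm in diameter and 55 mm long (round tip 5 mm more) that slants from its root towards -x of the rack base and upwards at 50 degrees above level, i.e. along (-0.643, 0, 0.766).
- peg3 (a point): Root of peg 3 of 4 (counted from right, -y, to left; 85 mm apart): where the peg's centre line meets the board's front face, 190 mm above the floor; axes as the rack base. The peg is a steel rod 10 mm in diameter and 55 mm long (round tip 5 mm more) that slants from its root towards -x of the rack base and upwards at 50 degrees above level, i.e. along (-0.643, 0, 0.766).
- peg4 (a point): Root of peg 4 of 4 (counted from right, -y, to left; 85 mm apart): where the peg's centre line meets the board's front face, 190 mm above the floor; axes as the rack base. The peg is a steel rod 10 mm in diameter and 55 mm long (round tip 5 mm more) that slants from its root towards -x of the rack base and upwards at 50 degrees above level, i.e. along (-0.643, 0, 0.766).
- squarehead_mid (a point): Middle of the handle of a flat tool (about 70 g; may be absent), starting flat on the floor: grey handle 86 long, 16 wide, 14 mm thick; at its +x end a wire eye, at its -x end a square steel plate 34x34x6 mm, its far end 75 mm from the middle. x runs along the handle to the eye, z is square to the flat; the same either face up. This point lies half-way through the thickness, 7 mm above the floor as it lies flat.
- squarehead_eye (a point): Centre of the same tool's eye, 65 mm along +x from the handle's middle: an eight-sided ring of round wire, 35 mm free inside, 53 mm over its outside, 9 mm thick.
- widehead_mid (a point): Middle of the handle of a flat tool (about 70 g; may be absent), starting flat on the floor: grey handle 86 long, 16 wide, 14 mm thick; at its +x end a wire eye, at its -x end a wide T-shaped steel bar 56 mm across, 16 mm long, 8 mm thick, its far end 58 mm from the middle. x runs along the handle to the eye, z is square to the flat; the same either face up. This point lies half-way through the thickness, 7 mm above the floor as it lies flat.
- widehead_eye (a point): Centre of the same tool's eye, 65 mm along +x from the handle's middle: an eight-sided ring of round wire, 35 mm free inside, 53 mm over its outside, 9 mm thick.
- fork_mid (a point): Middle of the handle of a flat tool (about 70 g; may be absent), starting flat on the floor: grey handle 86 long, 16 wide, 14 mm thick; at its +x end a wire eye, at its -x end a two-pronged steel fork 36 mm across, its far end 77 mm from the middle. x runs along the handle to the eye, z is square to the flat; the same either face up. This point lies half-way through the thickness, 7 mm above the floor as it lies flat.
- fork_eye (a point): Centre of the same tool's eye, 65 mm along +x from the handle's middle: an eight-sided ring of round wire, 35 mm free inside, 53 mm over its outside, 9 mm thick.
- roundhead_mid (a point): Middle of the handle of a flat tool (about 70 g; may be absent), starting flat on the floor: grey handle 86 long, 16 wide, 14 mm thick; at its +x end a wire eye, at its -x end a round steel disc 38 mm across, 8 mm thick, its far end 77 mm from the middle. x runs along the handle to the eye, z is square to the flat; the same either face up. This point lies half-way through the thickness, 7 mm above the floor as it lies flat.
- roundhead_eye (a point): Centre of the same tool's eye, 65 mm along +x from the handle's middle: an eight-sided ring of round wire, 35 mm free inside, 53 mm over its outside, 9 mm thick.
- food_jar: Bystander, leave alone: clear jar with lid, 64 mm across, 85 mm tall, standing on the floor to the right; origin at the middle of its underside.
- test_bottle: Bystander, leave alone: white bottle, 44 mm across, 90 mm tall, standing on the floor to the left; origin at the middle of its underside.
- magnet: Bystander, leave alone: black glass-cleaning magnet, 60x40x32 mm, on the floor between the tools and the robot; origin at the middle of its underside.
- coupling: Bystander, leave alone: grey pipe coupling, a tube 40 mm across and 30 mm tall, standing between the tools and the robot; origin at the middle of its underside.
- measure_cup: Bystander, leave alone: white cup, 70 mm across, 80 mm tall, standing right of the rack; origin at the middle of its underside.

How it is judged:
By the outcome, as a careful person would: the job done as asked, in the order asked, and still so for the second after the job is handed in, with the robot touching nothing.
Of squarehead, widehead, fork, roundhead only 3 to 4 are there at a start; the rules pass over those that are not, and their reading is None.
At some moment in a run one of squarehead, widehead, fork, roundhead may be knocked a few centimetres aside while the robot is not near it.
It also fails if it takes over 208 s, if anything falls off the work surface, if the arm or the gripper's body presses on something with over 40 N, if the wrist force passes 120 N, or if a joint passes its speed limit or range.

### The arm

A 6-joint arm with a two-finger parallel gripper is mounted at the origin on the work surface. World frame = base frame: x ahead of the robot, y to its left, z up, the work surface at z = 0. Lengths are in m, angles in rad, forces in N, time in s.
With the tool pointing down it reaches from about 0.3 to 0.75 m from the base axis. Payload 8.5 kg.
Tool frame: the origin (TCP) lies midway between the tips of the shut fingers; the grasp point (between the pads) lies r.pinch_z behind it (r.pinch_z is the distance from the TCP to the grasp point, in m); z points along the fingers, y is the line along which they close (so a half turn about z gives the same grasp; the last joint's range is limited). The gripper opens to 88 mm and grips with 3 to 60 N. Pads are 18 mm wide; open, the fingers measure 123 mm over their backs; the gripper's body (75 mm by 187 mm) begins 45 mm behind the grasp point.
Start: joints at [-1.357, 0.381, 1.297, -0, 1.464, -0.215], TCP at [0.229, -0.5, 0.215] pointing down, gripper open.
Joint ranges: [-3.11, 3.11], [-0.89, 2.33], [0.22, 2.48], [-1.42, 4.56], [0.17, 2.85], [-2.88, 2.88]. Speed limits (rad/s): [2.39, 2.39, 3.14, 3.14, 3.14, 3.14].

### API

Orientations are given as [roll, pitch, yaw] about the fixed x, y, z axes, in that order (R = Rz(yaw) Ry(pitch) Rx(roll)).
In Python, from plant import r gives the robot as it stands.
- The arm moves only by the shell command python3 -m handwheel 'ROWS' [FORCE]. ROWS is JSON, a list of rows, each a list of 3 entries, a list of its own where there are three numbers: the shift along the tool's x, y, z in units of 0.5 m (1.0 is 0.5 m), then the turn, a rotation vector about the tool's x, y, z in units of pi/2 rad (1.0 is pi/2 rad), then the gripper's target within -1 to 1 (shut at 1, half-way at 0, fully open at -1). A call has 1 to 20 rows; each row is the pose to reach, as a shift and turn from the pose commanded when the call began, along the tool's axes at that moment; what a row does not reach only later rows make up. A row lasts 1/8 s, in which the tool goes at most 62.5 mm and 10.7 degrees, less where a joint would pass 70% of its speed; a pose out of reach is approached as far as the arm can. A call with a number of a shift or a turn outside -1 to 1 is refused whole. A call with a gripper value outside its range is refused whole. The fingers move at their own pace and stop on an object; FORCE is the grip in N (left out, the last holds). Time passes only in rows, so rows that repeat a pose let the fingers close. It gives the time, the measured TCP pose, the force, the opening and the grip force at its end, in the units of the state.
- r.sense(): the state, without advancing time (a new reading comes with each control period).
- r.snapshot(name): name is "side" or "top" or "wrist"; returns (picture, depth): 400x640x3 uint8, blue, green, red; 400x640 float32, m along the optical axis (not along the pixel's ray), 0 where there is no reading.
- r.camera_params(name): a dict with "intrinsics" (3x3 intrinsics, pixels), "D" ([k1, k2, p1, p2, k3] as OpenCV has them; the pictures are not rectified), "view" (4x4, takes a point from world to camera coordinates). Camera axes: x right, y down, z forward; pixel columns grow to the right and rows downward; lengths in m; the calibration is good to about 2 mm. A picture is of the moment at which its call begins: read the wrist's pose just before it. camera_params takes no time and is no camera call; for the wrist camera it gives the pose at the moment of the call.
- r.close_job(): hands the job in; it is judged then, once.
The state is a dict: "time": time; "joint_pos": joint angles; "dq": joint speeds; "joint_torque": joint torques, N m; "ee_pos": TCP position; "eef_rot": TCP orientation; "wrist_force": force on the tool from outside, world axes, zero at the start; "ft_torque": the same for the moment, N m; "finger_gap": finger opening in m; "grip_force": force on a finger pad.
Only numpy, scipy, OpenCV 4.12 (cv2) and the standard library are available. Lean on these libraries where they do the work, as an engineer would, in place of code of your own. Each camera call takes 0.05 s, during which the arm holds its last target. There are 200 camera calls.

## Working session

There is one attempt and no reset: what is moved stays moved. The work goes in short steps, Python scripts to look and compute and a shell command to move; the robot and the scene stay as the last step left them, time stands still between calls to the robot, and variables do not carry over. Pictures are saved under pics/ and viewed, at most 14 in all, crops included, and the job is handed in when it is done.

```bash
ls; mkdir -p pics; python3 - <<'E'
from plant import r
import cv2
s=r.sense();print(s,r.pinch_z)
for n in("top","side"):
    p,d=r.snapshot(n);cv2.imwrite(f"pics/{n}0.png",p);
    import numpy as np
    np.save(f"{n}0.npy",d);print(n,r.camera_params(n))
print(r.camera_params("wrist"))
E
```

```text
pics
{'time': 0.0, 'joint_pos': array([-1.35728802e+00,  3.81187370e-01,  1.29823218e+00, -4.95578200e-05,
        1.46355922e+00, -2.15293113e-01]), 'dq': array([ 0.00035278,  0.00193735, -0.00108062, -0.00013048, -0.00100507,
        0.00134216]), 'joint_torque': array([ 1.41727844e-03, -4.37923300e+01, -2.24556595e+01,  7.12880236e-02,
        3.52798740e-02, -1.19681381e-04]), 'ee_pos': array([ 0.22860372, -0.49991273,  0.21445205]), 'eef_rot': array([-3.14022802e+00, -2.47991418e-04,  4.28806588e-01]), 'wrist_force': array([-0.84828174,  0.07177282, -0.01171156]), 'ft_torque': array([-0.00490383, -0.02770897, -0.03212698]), 'grip_force': 0.0, 'finger_gap': 0.08828169804541051} 0.0187
top {'intrinsics': array([[470.88253518,   0.        , 315.01474378],
       [  0.        , 470.88253518, 190.15037297],
       [  0.        ,   0.        ,   1.        ]]), 'D': array([-0.04093317,  0.        ,  0.        ,  0.        ,  0.        ]), 'view': array([[-0.0207219 , -0.9997749 , -0.00455445, -0.01023496],
       [-0.99650237,  0.02102251, -0.08087698,  0.51664768],
       [ 0.08095452
[... 410 characters left out ...]
0.29834982],
       [-0.47021618, -0.35257172, -0.80906732,  0.35367031],
       [ 0.66935312,  0.45501867, -0.58730265,  1.25852379],
       [ 0.        ,  0.        ,  0.        ,  1.        ]])}
{'intrinsics': array([[324.88190795,   0.        , 317.77588772],
       [  0.        , 324.88190795, 195.07280795],
       [  0.        ,   0.        ,   1.        ]]), 'D': array([-0.02658783,  0.        ,  0.        ,  0.        ,  0.        ]), 'view': array([[ 0.41584801, -0.90943166, -0.00211936, -0.55018461],
       [-0.86430635, -0.39593678,  0.31017511, -0.04224023],
       [-0.2829222 , -0.12715393, -0.95067708,  0.3913018 ],
       [ 0.        ,  0.        ,  0.        ,  1.        ]])}
```

View pics/top0.png

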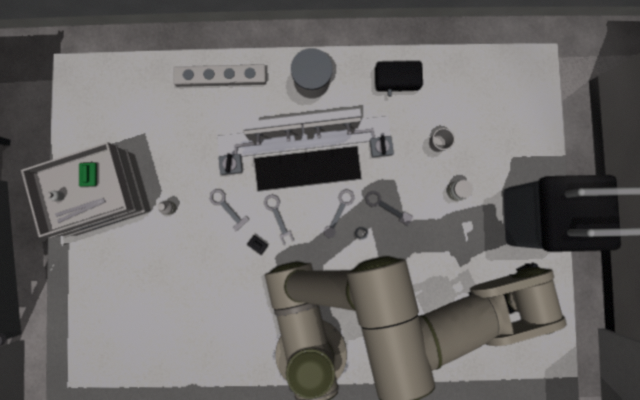

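View pics/side0.png

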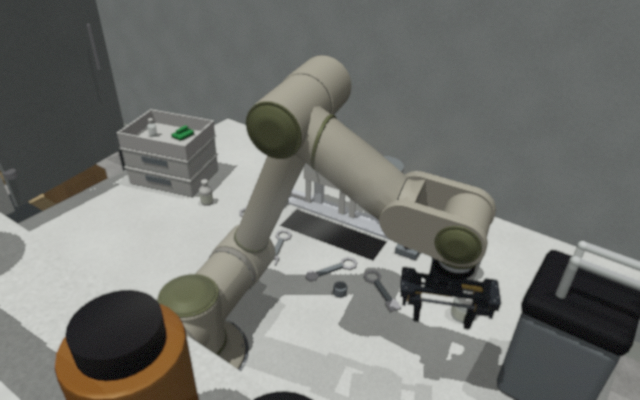

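The top view shows the rack at (305,135), the left cam at (230,160) and the right cam at (381,145). The four tool eyes are near (217,196), (272,201), (347,195) and (372,199). I'll enlarge that area.

```bash
cat > h.py <<'E'
from plant import r
import numpy as np, cv2
from scipy.spatial.transform import Rotation as R
def px2w(n,uv,z,cp=None):
    c=cp or r.camera_params(n);V=c["view"];u=cv2.undistortPoints(np.array(uv,float).reshape(-1,1,2),c["intrinsics"],c["D"]).reshape(-1,2)
    o=-V[:3,:3].T@V[:3,3];d=np.c_[u,np.ones(len(u))]@V[:3,:3]
    t=(np.broadcast_to(z,len(u))-o[2])/d[:,2];return o+d*t[:,None]
def w2px(n,P,cp=None):
    c=cp or r.camera_params(n);V=c["view"]
    return cv2.projectPoints(np.array(P,float).reshape(-1,3),cv2.Rodrigues(V[:3,:3])[0],V[:3,3],c["intrinsics"],c["D"])[0].reshape(-1,2)
def T():
    s=r.sense();return s["ee_pos"],R.from_euler("xyz",s["eef_rot"])
def go(p,Rt):
    "row numbers from current pose to TCP p, rotation Rt"
    p0,R0=T();return np.round(R0.inv().apply(np.array(p)-p0)/.5,4),np.round((R0.inv()*Rt).as_rotvec()/(np.pi/2),4)
def down(yaw,tilt=0): return R.from_euler("xyz",[np.pi,0,yaw])*R.from_euler("y",tilt)
E
python3 - <<'E'
import cv2
p=cv2.imread("pics/top0.png")[100:265,200:460]
cv2.imwrite("pics/c0.png",cv2.resize(p,None,fx=3,fy=3,interpolation=cv2.INTER_CUBIC))
E
```

```text
(no output)
```

View pics/c0.png

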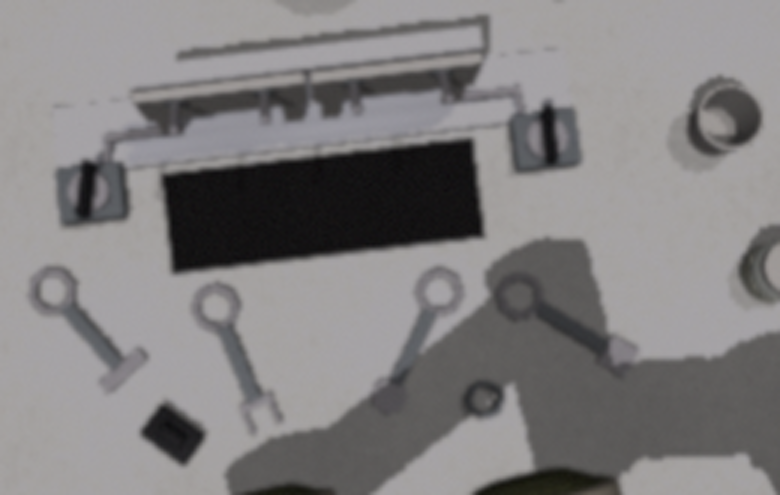

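```bash
python3 - <<'E'
from h import *
f=lambda L:np.array(L)/3+[200,100]
c=px2w("top",f([(87,190),(548,134)]),.063);print(c)
v=c[0]-c[1];print("dist",np.linalg.norm(v),"yaw",np.arctan2(-v[0],v[1]))
yaw=np.arctan2(-v[0],v[1]);Rb=R.from_euler("z",yaw);o=c.mean(0)+Rb.apply([.05,0,0]);o[2]=0;print("base",o)
print(w2px("top",[o+Rb.apply([-.033,y,.19+.042+.004]) for y in (-.1275,-.0425,.0425,.1275)])*3-[600,300])
b=px2w("top",f([(92,163),(81,216),(548,103),(549,165)]),.063)
for i in(0,2):
  d=b[i]-b[i+1];print("bar",np.linalg.norm(d),"angle cw",yaw-np.arctan2(d[1],d[0]))
for n,e,h,l in(("wide",(53,290),(124,370),.115),("fork",(217,306),(263,410),.131),("round",(438,290),(390,397),.123),("square",(518,296),(620,351),.123)):
  E,H=px2w("top",f([e,h]),.006);d=E-H;print(n,E,np.linalg.norm(d),l,"yaw",np.arctan2(d[1],d[0]))
E
```

```text
[[ 0.60237552  0.24507964  0.063     ]
 [ 0.65082312 -0.2351786   0.063     ]]
dist 0.4826957101471168 yaw 0.10053810885163811
base [0.67634684 0.00996896 0.        ]
[[448.79472594  97.30457775]
 [356.90947943 108.39598174]
 [264.93452109 119.55486559]
 [172.96716817 130.76954974]]
bar 0.056494171512514436 angle cw 0.30994669484559234
bar 0.06526820772735696 angle cw 0.11809399466664117
wide [0.50309156 0.2929318  0.006     ] 0.11549342792430523 0.115 yaw 0.7149010040363657
fork [0.48224733 0.11685418 0.006     ] 0.12150070119113204 0.131 yaw 0.40128948793791214
round [ 0.49443846 -0.12005548  0.006     ] 0.12528082716250402 0.123 yaw -0.4458284826296773
square [ 0.48619353 -0.20552387  0.006     ] 0.12343415837547482 0.123 yaw 1.0526405143817987
```

```bash
python3 - <<'E'
from h import *
print(go([.60,-.245,.20],down(1.551)))
V=r.camera_params("wrist")["view"];p,Rt=T();print("cam in tool",Rt.inv().apply(-V[:3,:3].T@V[:3,3]-p), Rt.inv().apply(V[2,:3]))
print(px2w("top",np.array([(725,118),(775,262),(482,398),(172,432)])/3+[200,100],[.08,.085,.03,.03]))
E
```

```text
(array([ 0.8875, -0.1549,  0.0295]), array([-6.000e-04, -6.000e-04, -7.144e-01]))
cam in tool [ 0.08125044  0.00105516 -0.16938934] [-3.10441693e-01 -8.16168956e-04  9.50592073e-01]
[[ 0.66087751 -0.41601497  0.08      ]
 [ 0.51051217 -0.45934832  0.085     ]
 [ 0.37853605 -0.1617155   0.03      ]
 [ 0.34974546  0.16359153  0.03      ]]
```

```bash
python3 -m handwheel '[[[0.11,-0.02,0],[0,0,-0.1],-1],[[0.23,-0.04,0],[0,0,-0.2],-1],[[0.35,-0.06,0],[0,0,-0.3],-1],[[0.47,-0.08,0.01],[0,0,-0.4],-1],[[0.59,-0.1,0.02],[0,0,-0.5],-1],[[0.71,-0.12,0.03],[0,0,-0.6],-1],[[0.83,-0.15,0.03],[0,0,-0.714],-1],[[0.887,-0.155,0.03],[0,0,-0.714],-1],[[0.887,-0.155,0.03],[0,0,-0.714],-1]]' 30; python3 - <<'E'
from h import *
print(T()[0],r.sense()["eef_rot"])
cp=r.camera_params("wrist");p,d=r.snapshot("wrist");cv2.imwrite("pics/w1.png",p)
b=np.load("/dev/null") if 0 else None
print(w2px("wrist",[(.651,-.235,.063)],cp))
np.savez("w1",v=cp["view"])
E
```

```text
time: 1.23
ee_pos: [0.6008, -0.2439, 0.199]
eef_rot: [-3.141, -0.001, 1.553]
wrist_force: [-0.6, 0.1, -0.5]
finger_gap: 0.0881
grip_force: 0.0
[ 0.60079567 -0.24385856  0.19904701] [-3.14054404e+00 -7.36954551e-04  1.55303778e+00]
[[369.07889053 166.24603597]]
```

View pics/w1.png

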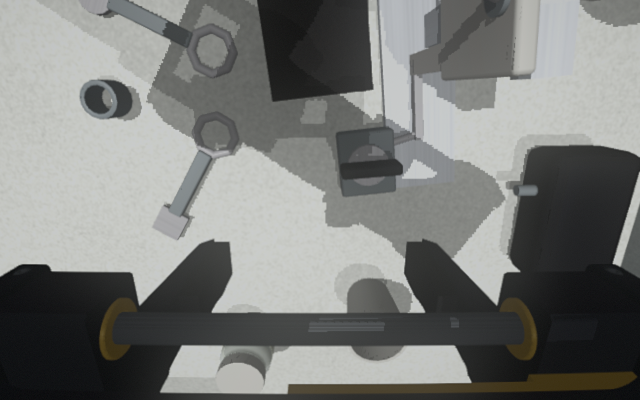

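```bash
python3 - <<'E'
import cv2,numpy as np
p=cv2.imread("pics/w1.png")[115:210,320:430]
cv2.imwrite("pics/w1c.png",np.clip(cv2.resize(p,None,fx=6,fy=6,interpolation=cv2.INTER_CUBIC).astype(float)*1.8,0,255))
E
```

```text
[ WARN:0@0.059] global loadsave.cpp:1063 imwrite_ Unsupported depth image for selected encoder is fallbacked to CV_8U.
```

View pics/w1c.png

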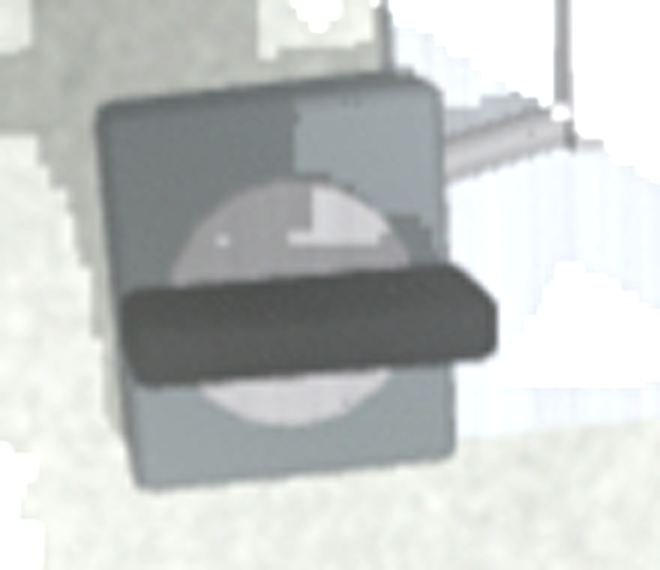

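```bash
python3 - <<'E'
from h import *
f=lambda L:np.array(L)/6+[320,115]
a=px2w("wrist",f([(138,355),(495,330),(317,343)]),.063);print(a,np.linalg.norm(a[1]-a[0]),np.arctan2(*(a[1]-a[0])[1::-1]))
print(px2w("wrist",f([(290,303),(168,303),(412,303)]),.035))
c=a[2];c[2]=.10;print(go(c,down(1.571-.06)))
E
```

```text
[[ 0.62496463 -0.2435919   0.063     ]
 [ 0.68252372 -0.24050504  0.063     ]
 [ 0.65385232 -0.24213601  0.063     ]] 0.05764180389219119 0.0535780416169457
[[ 0.65361638 -0.24192215  0.035     ]
 [ 0.63225606 -0.24152634  0.035     ]
 [ 0.67500758 -0.24231187  0.035     ]]
(array([0.0076, 0.1082, 0.1985]), array([-0.0007, -0.0002,  0.0257]))
```

```bash
python3 -m handwheel '[[[0.008,0.108,0],[0,0,-0.046],-1],[[0.008,0.108,0],[0,0,-0.046],-1],[[0.008,0.108,0.1],[0,0,-0.046],-1],[[0.008,0.108,0.2],[0,0,-0.046],-1],[[0.008,0.108,0.28],[0,0,-0.046],-1],[[0.008,0.108,0.312],[0,0,-0.046],-1],[[0.008,0.108,0.312],[0,0,-0.046],-1],[[0.008,0.108,0.312],[0,0,-0.046],1],[[0.008,0.108,0.312],[0,0,-0.046],1],[[0.008,0.108,0.312],[0,0,-0.046],1],[[0.008,0.108,0.312],[0,0,-0.046],1]]' 25
```

```text
time: 2.65
ee_pos: [0.654, -0.2424, 0.0444]
eef_rot: [3.141, 0.0, 1.623]
wrist_force: [0.3, 0.3, -0.7]
finger_gap: 0.05
grip_force: 0.0
```

```bash
python3 -m handwheel '[[[0,0,0],[0,0,0],1]]'; python3 - <<'E'
from h import *
p,d=r.snapshot("wrist");cv2.imwrite("pics/w2.png",p[100:380,120:520])
p,d=r.snapshot("side");cv2.imwrite("pics/s2.png",p)
E
```

```text
time: 2.78
ee_pos: [0.6539, -0.2424, 0.0441]
eef_rot: [3.142, 0.0, 1.623]
wrist_force: [0.2, 0.8, 0.3]
finger_gap: 0.0403
grip_force: 0.0
```

View pics/w2.png

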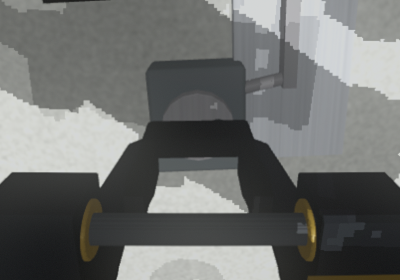

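```bash
python3 - <<'E'
from h import *
s=r.sense();print(s["finger_gap"],s["grip_force"],s["wrist_force"])
p,Rt=T()
print(w2px("wrist",[p,[.6537,-.242,.063],[.6537,-.242,.035]])-[120,100])
a=cv2.imread("pics/w2.png")[40:190,80:320];b=cv2.imread("pics/s2.png")[200:300,300:440]
a=np.clip(cv2.resize(a,None,fx=2.5,fy=2.5,interpolation=2)*2.2,0,255);b=np.clip(cv2.resize(b,None,fx=4,fy=4,interpolation=2)*1.3,0,255)[:, :]
a=cv2.resize(a,(480,300));b=cv2.resize(b,(420,300))
cv2.imwrite("pics/m2.png",np.hstack([a,b])[:, :800].astype(np.uint8))
E
```

```text
0.032046197736534006 0.0 [-0.14713124  0.47727621 -0.66453416]
[[196.53939826 136.34705155]
 [196.14407012 151.43795441]
 [196.33867535 129.22703981]]
```

View pics/m2.png

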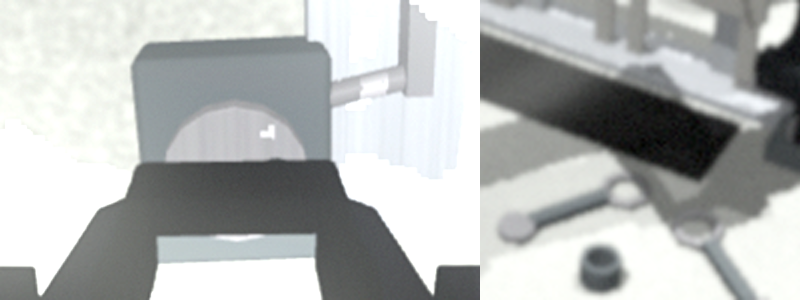

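```bash
python3 - <<'E'
from h import *
cp=r.camera_params("wrist");p,d=r.snapshot("wrist");V=cp["view"];s=r.sense()
print(s["finger_gap"],s["grip_force"],s["ee_pos"])
np.set_printoptions(precision=3,suppress=True,linewidth=200)
for v in range(212,300,8):
    us=np.arange(245,390,12);u=cv2.undistortPoints(np.array([(a,v) for a in us],float)[:,None],cp["intrinsics"],cp["D"])[:,0]
    P=(np.c_[u,np.ones(len(u))]*d[v,us][:,None]-V[:3,3])@V[:3,:3]
    q=(P-[.6537,-.242,0])*1000
    print(v,[tuple(int(x) for x in k) for k in q])
E
```

```text
0.028216882144941786 0.0 [ 0.65387295 -0.24239428  0.04401784]
212 [(-50, -4, 0), (-41, -4, 0), (-29, 6, 26), (-22, 7, 27), (-14, 10, 35), (-7, 10, 35), (0, 11, 35), (6, 11, 36), (13, 11, 35), (21, 9, 28), (29, 8, 24), (40, 4, 11), (47, 4, 12)]
220 [(-50, -11, 0), (-41, -10, 0), (-33, -9, 0), (-21, 1, 27), (-14, 5, 35), (-6, 6, 36), (0, 6, 35), (7, 6, 35), (14, 7, 36), (20, 8, 38), (30, 3, 24), (40, -1, 11), (48, 0, 12)]
228 [(-50, -17, 0), (-41, -16, 0), (-26, 4, 46), (-19, 5, 48), (-13, 5, 47), (-6, 6, 48), (0, 6, 48), (6, 6, 48), (13, 7, 48), (19, 7, 48), (26, 8, 49), (41, -7, 11), (49, -6, 12)]
236 [(-50, -24, 0), (-41, -23, 0), (-25, 5, 57), (-18, 5, 58), (-12, 6, 59), (-6, 6, 58), (0, 6, 58), (6, 6, 57), (12, 7, 59), (18, 8, 60), (24, 8, 60), (42, -13, 11), (50, -13, 11)]
244 [(-50, -30, 0), (-28, 8, 73), (-23, 6, 70), (-17, 7, 71), (-12, 3, 62), (-5, 3, 62), (0, 4, 63), (6, 4, 62), (12, 4, 63), (17, 8, 69), (23, 9, 70), (28, 11, 73), (51, -19, 11)]
252 [(-50, -36, 0), (-27, 8, 81), (-22, 6, 78), (-16, 6, 77), (-11, 0, 63), (-5, -1, 62), (0, 0, 61), (6, 0, 63), (12, 0, 62), (16
[... 301 characters left out ...]
), (-13, -31, 27), (-5, -31, 26), (1, -30, 27), (9, -30, 26), (17, -30, 27), (16, 3, 83), (20, 8, 92), (25, 9, 93), (29, 11, 95)]
276 [(-28, 8, 102), (-3, 79, 213), (-19, 7, 99), (-15, 0, 87), (-15, -55, 0), (-5, -54, 0), (3, -54, 0), (12, -53, 0), (21, -53, 0), (16, 0, 84), (19, 8, 98), (24, 9, 99), (28, 11, 101)]
284 [(-27, 7, 106), (-23, 7, 105), (-18, 6, 104), (-15, -4, 87), (-14, -62, 0), (-5, -61, 0), (3, -61, 0), (12, -60, 0), (21, -60, 0), (17, -4, 84), (18, 8, 104), (23, 9, 105), (27, 10, 106)]
292 [(-26, 8, 112), (-22, 6, 110), (-17, 7, 110), (-15, -8, 87), (-14, -69, 0), (-5, -68, 0), (3, -68, 0), (13, -67, 0), (22, -67, 0), (17, -7, 86), (18, 8, 109), (22, 9, 111), (26, 10, 112)]
```

```bash
cat > tip.py <<'E'
from h import *
cp=r.camera_params("wrist");s=r.sense();p,d=r.snapshot("wrist");V=cp["view"];K=cp["intrinsics"]
m=np.argwhere((d>.02)&(d<.4))
u=cv2.undistortPoints(m[:,::-1].astype(float)[:,None],K,cp["D"])[:,0]
P=(np.c_[u,np.ones(len(u))]*d[m[:,0],m[:,1]][:,None]-V[:3,3])@V[:3,:3]
p0,Rt=T();q=Rt.inv().apply(P-p0)*1000
k=(abs(q[:,0])<14)&(abs(q[:,1])<75)&(q[:,2]<25)&(q[:,2]>-70);q=q[k]
print(s["finger_gap"],p0)
for z in range(-60,25,5):
    a=q[(q[:,2]>=z)&(q[:,2]<z+5)]
    if len(a):
        l=a[a[:,1]<0];g=a[a[:,1]>0]
        print(z,len(a),[ (int(t[:,1].min()),int(t[:,1].max())) for t in(l,g) if len(t)])
E
python3 -m handwheel '[[[0,0,-0.1],[0,0,0],0.36],[[0,0,-0.15],[0,0,0],0.36],[[0,0,-0.15],[0,0,0],0.36]]'; python3 tip.py
python3 -m handwheel '[[[0,0,0],[0,0,0],-0.36],[[0,0,0],[0,0,0],-0.36],[[0,0,0],[0,0,0],-0.36],[[0,0,0],[0,0,0],-0.36]]'; python3 tip.py
```

```text
time: 3.3
ee_pos: [0.6546, -0.2428, 0.1209]
eef_rot: [3.138, 0.002, 1.623]
wrist_force: [0.3, -0.3, -0.0]
finger_gap: 0.0283
grip_force: 0.0
0.028252056155573933 [ 0.65381313 -0.24238829  0.11886376]
-60 520 [(-28, -14), (16, 31)]
-55 622 [(-28, -13), (16, 31)]
-50 648 [(-28, -12), (15, 30)]
-45 473 [(-27, -12), (15, 29)]
-40 372 [(-27, -12), (15, 29)]
-35 344 [(-26, -12), (15, 28)]
-30 235 [(-25, -12), (15, 27)]
-25 5 [(-20, -19), (16, 19)]
time: 3.85
ee_pos: [0.6538, -0.2424, 0.1187]
eef_rot: [-3.141, -0.0, 1.623]
wrist_force: [-0.5, 0.3, 0.9]
finger_gap: 0.0598
grip_force: 0.0
0.05979339774065476 [ 0.65384334 -0.24242509  0.11889106]
-60 675 [(-45, -29), (31, 47)]
-55 723 [(-45, -30), (31, 46)]
-50 715 [(-44, -29), (30, 45)]
-45 698 [(-43, -29), (30, 45)]
-40 495 [(-43, -29), (30, 44)]
-35 462 [(-42, -29), (30, 44)]
-30 381 [(-41, -29), (30, 43)]
-25 125 [(-39, -29), (30, 39)]
```

```bash
python3 - <<'E'
import re
s=open("tip.py").read().replace("k=(abs(q[:,0])<14)&(abs(q[:,1])<75)&(q[:,2]<25)&(q[:,2]>-70);q=q[k]","k=(abs(q[:,0])<60)&(q[:,2]<-15)&(q[:,2]>-170);q=q[k]").replace("range(-60,25,5)","range(-170,-10,8)").replace("+5","+8").replace("if len(l)","if len(l)").replace("print(z,len(a),","print(z,len(a),'x',a[:,0].min().round(),a[:,0].max().round(),")
exec(s)
# shape of tips: x range near lowest
E
python3 -m handwheel '[[[0,0,0],[0,0,0],1],[[0,0,0],[0,0,0],1],[[0,0,0],[0,0,0],1],[[0,0,0],[0,0,0],1],[[0,0,0],[0,0,0],1],[[0,0,0],[0,0,0],1],[[0,0,0],[0,0,0],1]]'; python3 tip.py; python3 -m handwheel '[[[0,0,0],[0,0,0],-1],[[0,0,0],[0,0,0],-1],[[0,0,0],[0,0,0],-1],[[0,0,0],[0,0,0],-1],[[0,0,0],[0,0,0],-1],[[0,0,0],[0,0,0],-1],[[0,0,0],[0,0,0],-1]]';
```

```text
0.05963030082761937 [ 0.65386685 -0.24238974  0.11897739]
-130 814 x 21.0 25.0 [(-63, -2), (0, 64)]
-122 7059 x 15.0 27.0 [(-64, 0), (0, 66)]
-114 21764 x 6.0 34.0 [(-78, 0), (0, 80)]
-106 22860 x -4.0 35.0 [(-82, 0), (0, 84)]
-98 7662 x -12.0 34.0 [(-85, -35), (36, 86)]
-90 1347 x -14.0 34.0 [(-85, -36), (37, 86)]
-82 747 x -12.0 11.0 [(-44, -36), (37, 45)]
-74 1777 x -12.0 11.0 [(-46, -28), (30, 48)]
-66 1186 x -6.0 11.0 [(-46, -28), (30, 47)]
-58 1116 x -10.0 11.0 [(-45, -30), (31, 46)]
-50 1195 x -10.0 11.0 [(-44, -28), (30, 46)]
-42 829 x -10.0 11.0 [(-43, -29), (30, 44)]
-34 670 x -10.0 11.0 [(-42, -29), (30, 44)]
-26 193 x -9.0 11.0 [(-40, -29), (30, 41)]
time: 4.82
ee_pos: [0.6539, -0.2424, 0.1191]
eef_rot: [3.142, -0.0, 1.623]
wrist_force: [-0.1, 0.8, 0.6]
finger_gap: 0.0002
grip_force: 0.0
0.00018163840398035836 [ 0.65384399 -0.24241814  0.11902843]
-60 347 [(-13, 0), (1, 11)]
-55 423 [(-15, -1), (2, 16)]
-50 473 [(-15, 0), (1, 16)]
-45 457 [(-14, 0), (0, 15)]
-40 335 [(-13, 0), (0, 15)]
-35 300 [(-13, 0), (0, 14)]
-30 247 [(-13, 0), (0, 14)]
-25 61 [(-9, 0), (0, 10)]
time: 5.75
ee_pos: [0.6539, -0.2424, 0.1191]
eef_rot: [-3.142, -0.0, 1.623]
wrist_force: [-0.4, 0.4, -0.3]
finger_gap: 0.0682
grip_force: 0.0
```

```bash
python3 -m handwheel '[[[0,0,0.0],[0,0,0],-1],[[0,0,0],[0,0,0],-1],[[0,0,0.1],[0,0,0],-1],[[0,0,0.17],[0,0,0],-1],[[0,0,0.202],[0,0,0],-1],[[0,0,0.202],[0,0,0],-1],[[0,0,0.202],[0,0,0],1],[[0,0,0.202],[0,0,0],1],[[0,0,0.202],[0,0,0],1],[[0,0,0.202],[0,0,0],1],[[0,0,0.202],[0,0,0],1],[[0,0,0.202],[0,0,0],1]]' 25
```

```text
time: 7.25
ee_pos: [0.6538, -0.2426, 0.0189]
eef_rot: [3.142, 0.001, 1.623]
wrist_force: [-4.2, 0.8, 5.8]
finger_gap: 0.0601
grip_force: 25.0
```

```bash
python3 -m handwheel '[[[0,0,0],[0,0,0.1],1],[[0,0,0],[0,0,0.2],1],[[0,0,0],[0,0,0.3],1],[[0,0,0],[0,0,0.4],1],[[0,0,0],[0,0,0.5],1],[[0,0,0],[0,0,0.6],1],[[0,0,0],[0,0,0.7],1],[[0,0,0],[0,0,0.8],1],[[0,0,0],[0,0,0.88],1],[[0,0,0],[0,0,0.95],1],[[0,0,0],[0,0,0.95],1]]'; python3 -c "
from plant import r;print(r.sense()['ft_torque'],r.sense()['joint_pos'])"
```

```text
time: 8.62
ee_pos: [0.6514, -0.2407, 0.0188]
eef_rot: [-3.137, 0.006, 0.129]
wrist_force: [-15.1, 7.9, 13.5]
finger_gap: 0.0599
grip_force: 25.0
[ 1.24901038  2.39648516 -0.06485331] [-5.23850800e-01  8.04640863e-01  1.09209007e+00 -8.66659098e-05
  1.25183848e+00  9.17528966e-01]
```

```bash
python3 -m handwheel '[[[0,0,0],[0,0,0.02],1],[[0,0,0],[0,0,0.04],1],[[0,0,0],[0,0,0.04],1],[[0,0,0],[0,0,0.04],1]]'; python3 -c "
from plant import r;print(r.sense()['ft_torque'],r.sense()['joint_pos'])"
```

```text
time: 9.12
ee_pos: [0.6514, -0.2405, 0.0188]
eef_rot: [-3.138, 0.006, 0.069]
wrist_force: [-14.3, 8.5, 13.2]
finger_gap: 0.0598
grip_force: 25.0
[1.23705277 2.42637866 0.46637691] [-5.23610876e-01  8.04613061e-01  1.09217769e+00 -2.65143203e-04
  1.25194139e+00  9.78254466e-01]
```

```bash
python3 -m handwheel '[[[0,0,0],[0,0,0],-1],[[0,0,0],[0,0,0],-1],[[0,0,0],[0,0,0],-1],[[0,0,-0.1],[0,0,0],-1],[[0,0,-0.22],[0,0,0],-1],[[0,0,-0.34],[0,0,0],-1],[[-0.1,-0.05,-0.42],[0,0,-0.1],-1],[[-0.2,-0.15,-0.44],[0,0,-0.2],-1],[[-0.2,-0.26,-0.44],[0,0,-0.3],-1],[[-0.2,-0.37,-0.44],[0,0,-0.4],-1],[[-0.2,-0.48,-0.44],[0,0,-0.5],-1],[[-0.2,-0.59,-0.44],[0,0,-0.6],-1],[[-0.2,-0.7,-0.44],[0,0,-0.7],-1],[[-0.2,-0.81,-0.44],[0,0,-0.8],-1],[[-0.2,-0.9,-0.42],[0,0,-0.9],-1],[[-0.2,-0.96,-0.4],[0,0,-1],-1],[[-0.2,-0.96,-0.4],[0,0,-1],-1]]'; python3 -c "
from h import *
print(go([.56,.245,.2],down(2.99)))"
```

```text
time: 11.25
ee_pos: [0.5212, 0.2312, 0.2173]
eef_rot: [-3.14, 0.0, 1.641]
wrist_force: [-0.2, -0.5, 0.2]
finger_gap: 0.0879
grip_force: 0.0
(array([0.0221, 0.0795, 0.0344]), array([-7.000e-04, -5.000e-04, -8.588e-01]))
```

```bash
python3 -m handwheel '[[[0.02,0.03,0],[0,0,-0.11],-1],[[0.02,0.08,0.03],[0,0,-0.22],-1],[[0.02,0.08,0.034],[0,0,-0.33],-1],[[0.02,0.08,0.034],[0,0,-0.44],-1],[[0.02,0.08,0.034],[0,0,-0.55],-1],[[0.02,0.08,0.034],[0,0,-0.66],-1],[[0.02,0.08,0.034],[0,0,-0.77],-1],[[0.02,0.08,0.034],[0,0,-0.86],-1],[[0.02,0.08,0.034],[0,0,-0.86],-1]]'; python3 - <<'E'
from h import *
c=w2px("wrist",[(.602,.245,.063)])[0].astype(int);print(c)
p,d=r.snapshot("wrist");p2,_=r.snapshot("top")
u,v=c-[60,60];u,v=max(u,0),max(v,0);print(u,v)
a=cv2.resize(p[v:v+120,u:u+120],None,fx=4,fy=4,interpolation=2)
b=cv2.resize(p2[100:190,340:420],None,fx=4,fy=4,interpolation=2)
b=cv2.copyMakeBorder(b,0,480-b.shape[0],0,0,0)
cv2.imwrite("pics/m3.png",np.hstack([np.clip(a*1.6,0,255),np.clip(b*1.2,0,255)]).astype(np.uint8))
E
```

```text
time: 12.38
ee_pos: [0.5614, 0.2413, 0.2015]
eef_rot: [3.142, 0.001, 2.985]
wrist_force: [-0.1, -0.8, -0.9]
finger_gap: 0.0882
grip_force: 0.0
[327 212]
267 152
```

View pics/m3.png

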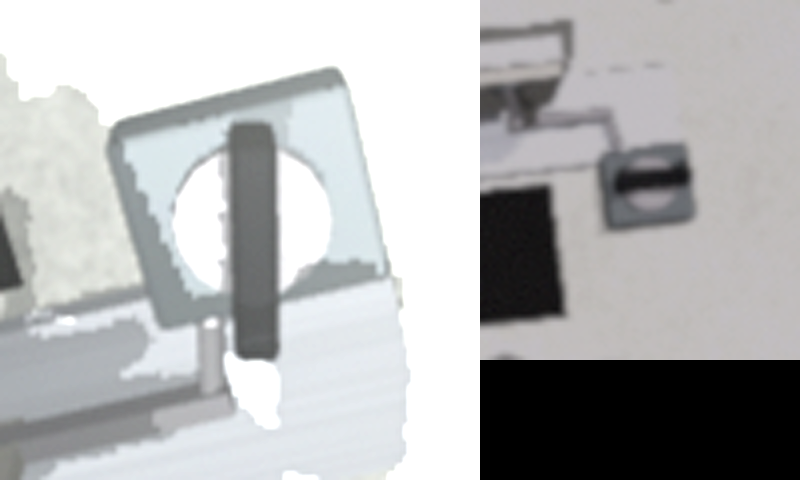

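```bash
python3 - <<'E'
from h import *
f=lambda L:np.array(L)/4+[267,152]
D=px2w("wrist",f([(251,222)]),.035);a=px2w("wrist",f([(254,160),(258,356)]),.063);d=a[1]-a[0]
print(D,a,np.linalg.norm(d),np.arctan2(d[1],d[0]))
print("from right cam",np.linalg.norm(D[0]-[.6537,-.242,.035]))
E
```

```text
[[0.60709565 0.24749388 0.035     ]] [[0.58050977 0.25111811 0.063     ]
 [0.63390236 0.24438686 0.063     ]] 0.05381523020579559 -0.1254092931068516
from right cam 0.4917074541720094
```

```bash
python3 - <<'E'
from h import *
print(go([.605,.2475,.019],down(3.017)))
E
```

```text
(array([-0.0844,  0.0251,  0.3647]), array([ 0.0001,  0.0003, -0.0208]))
```

```bash
python3 -m handwheel '[[[-0.084,0.025,0],[0,0,-0.02],-1],[[-0.084,0.025,0.1],[0,0,-0.02],-1],[[-0.084,0.025,0.2],[0,0,-0.02],-1],[[-0.084,0.025,0.3],[0,0,-0.02],-1],[[-0.084,0.025,0.364],[0,0,-0.02],-0.2],[[-0.084,0.025,0.364],[0,0,-0.02],0.2],[[-0.084,0.025,0.364],[0,0,-0.02],1],[[-0.084,0.025,0.364],[0,0,-0.02],1],[[-0.084,0.025,0.364],[0,0,-0.02],1],[[-0.084,0.025,0.364],[0,0,-0.02],1],[[-0.084,0.025,0.364],[0,0,-0.02],1],[[-0.084,0.025,0.364],[0,0,-0.02],1]]' 25
```

```text
time: 13.98
ee_pos: [0.6043, 0.2477, 0.0191]
eef_rot: [-3.14, -0.0, 3.021]
wrist_force: [-0.6, -0.6, 2.9]
finger_gap: 0.0116
grip_force: 25.0
```

```bash
python3 -m handwheel '[[[0,0,0],[0,0,0.1],1],[[0,0,0],[0,0,0.2],1],[[0,0,0],[0,0,0.3],1],[[0,0,0],[0,0,0.4],1],[[0,0,0],[0,0,0.5],1],[[0,0,0],[0,0,0.6],1],[[0,0,0],[0,0,0.7],1],[[0,0,0],[0,0,0.8],1],[[0,0,0],[0,0,0.85],1],[[0,0,0],[0,0,0.88],1],[[0,0,0],[0,0,0.88],1]]'; python3 -c "
from plant import r;print(r.sense()['ft_torque'],r.sense()['joint_pos'])"
```

```text
time: 15.35
ee_pos: [0.6061, 0.2494, 0.0192]
eef_rot: [3.137, -0.002, 1.639]
wrist_force: [7.6, 5.2, -4.1]
finger_gap: 0.0119
grip_force: 25.0
[ 0.75438241 -1.30970476  0.42773891] [2.09736035e-01 7.40233054e-01 1.23842793e+00 1.02416409e-03
 1.15815020e+00 1.41510230e-01]
```

```bash
python3 -m handwheel '[[[0,0,0],[0,0,0.02],1],[[0,0,0],[0,0,0.02],1],[[0,0,0],[0,0,0.02],-0.2],[[0,0,0],[0,0,0.02],-0.4],[[0,0,0],[0,0,0.02],-0.5],[[0,0,-0.1],[0,0,0.02],-0.5],[[0,0,-0.22],[0,0,0.02],-0.5],[[0,0,-0.34],[0,0,0.02],-0.5],[[0,0,-0.36],[0,0,0.02],-0.5]]'; python3 - <<'E'
from h import *
print(go([.44,.24,.2],down(.715)))
p2,_=r.snapshot("top");cv2.imwrite("pics/t4.png",cv2.resize(p2[100:265,190:460],None,fx=2.9,fy=2.9,interpolation=2))
E
```

```text
time: 16.48
ee_pos: [0.6055, 0.2487, 0.2038]
eef_rot: [3.134, -0.001, 1.607]
wrist_force: [-0.8, 0.0, -0.8]
finger_gap: 0.0661
grip_force: 0.0
(array([-0.0054, -0.3315,  0.0051]), array([ 0.0043, -0.0031,  0.5678]))
```

```bash
python3 -m handwheel '[[[0,-0.11,0],[0,0,0.11],-0.5],[[0,-0.22,0],[0,0,0.22],-0.5],[[0,-0.33,0],[0,0,0.33],-0.5],[[0,-0.33,0.005],[0,0,0.44],-0.5],[[0,-0.33,0.005],[0,0,0.568],-0.5],[[0,-0.33,0.005],[0,0,0.568],-0.5]]'; python3 - <<'E'
from h import *
p,d=r.snapshot("wrist");p2,_=r.snapshot("top");cv2.imwrite("pics/w5.png",p);cv2.imwrite("pics/t5.png",p2)
a=cv2.resize(p2[110:200,200:420],None,fx=2.9,fy=2.9,interpolation=2)
cv2.imwrite("pics/m5.png",np.vstack([cv2.resize(p,None,fx=1,fy=1)[:330],cv2.resize(a,(640,262))]))
np.set_printoptions(precision=4,suppress=True);print(repr(r.camera_params("wrist")["view"]),r.sense()["ee_pos"],r.sense()["eef_rot"])
E
```

```text
time: 17.27
ee_pos: [0.4388, 0.2422, 0.1951]
eef_rot: [-3.14, 0.003, 0.716]
wrist_force: [0.1, 0.6, -0.5]
finger_gap: 0.0661
grip_force: 0.0
array([[ 0.6579, -0.7531, -0.0014, -0.1071],
       [-0.7153, -0.6254,  0.3119,  0.429 ],
       [-0.2358, -0.2042, -0.9501,  0.525 ],
       [ 0.    ,  0.    ,  0.    ,  1.    ]]) [0.4392 0.2423 0.1956] [-3.1407  0.0018  0.7179]
```

View pics/m5.png

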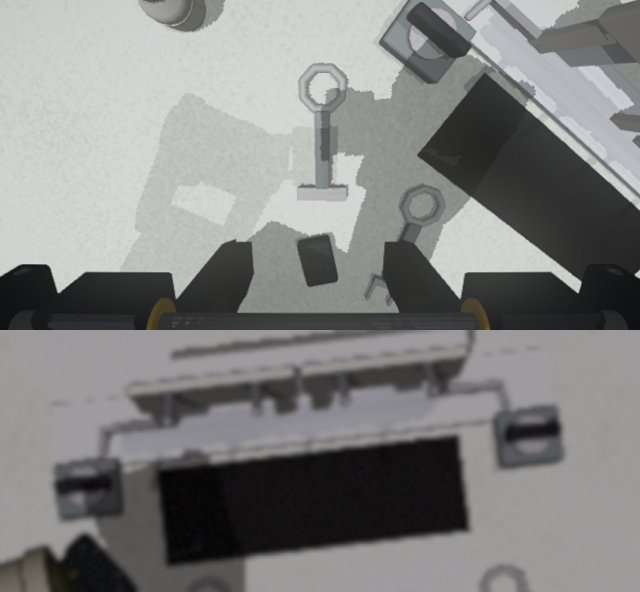

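Both cams lie along the rack. In the wrist view the widehead's eye is at (323,88) and its head is near (322,190).

```bash
cat > grasp.py <<'E'
import sys
from h import *
e,h,off=eval(sys.argv[1])  # eye px, head px, eye-head dist
E,H=px2w("wrist",[e,h],.007);d=E-H;yaw=np.arctan2(d[1],d[0]);u=np.array([np.cos(yaw),np.sin(yaw),0])
print("eye",E,"len",np.linalg.norm(d),off,"yaw",yaw)
m=E-.065*u;m[2]=-.0195;print("mid",m,go(m,down(yaw)))
E
python3 grasp.py '((323,88),(322,190),.115)'
```

```text
eye [0.50494171 0.29154178 0.007     ] len 0.11203750692975875 0.115 yaw 0.712548441211633
mid [ 0.45575632  0.2490471  -0.0195    ] (array([0.0347, 0.012 , 0.43  ]), array([-0.0005,  0.0011,  0.0034]))
```

```bash
python3 -m handwheel '[[[0.035,0.012,0.1],[0,0,0.003],-0.5],[[0.035,0.012,0.2],[0,0,0.003],-0.5],[[0.035,0.012,0.3],[0,0,0.003],-0.5],[[0.035,0.012,0.38],[0,0,0.003],-0.3],[[0.035,0.012,0.415],[0,0,0.003],-0.3],[[0.035,0.012,0.427],[0,0,0.003],-0.3],[[0.035,0.012,0.427],[0,0,0.003],-0.3],[[0.035,0.012,0.427],[0,0,0.003],1],[[0.035,0.012,0.427],[0,0,0.003],1],[[0.035,0.012,0.427],[0,0,0.003],1],[[0.035,0.012,0.427],[0,0,0.003],1],[[0.035,0.012,0.427],[0,0,0.003],1],[[0.035,0.012,0.427],[0,0,0.003],1]]' 30
```

```text
time: 19.0
ee_pos: [0.4566, 0.2494, -0.0169]
eef_rot: [3.142, -0.0, 0.71]
wrist_force: [-0.8, -0.4, 2.1]
finger_gap: 0.0153
grip_force: 30.0
```

```bash
cat > hang.py <<'E'
import sys
from h import *
YB=.0985;B=np.array([.679,.008,0])
def pose(i,t,s,et,dz=0):
    t=np.radians(t);Rt=R.from_euler("z",YB)*R.from_euler("y",-t)*R.from_euler("x",np.pi)
    eye=B+R.from_euler("z",YB).apply([.006-.643*s,-.1275+.085*(i-1),.19+.766*s+dz])
    return eye-Rt.apply(et),Rt
if __name__=="__main__":
    i,et,L=eval(sys.argv[1])
    for t,s,dz in L:
        p,Rt=pose(i,t,s,et,dz);print(t,s,p.round(4),*go(p,Rt))
E
python3 -m handwheel '[[[0,0,-0.1],[0,0,0],1],[[0,0,-0.2],[0,0,0],1],[[0,0,-0.3],[0,0,0],1],[[0,0,-0.4],[0,0,0],1],[[0,0,-0.4],[0,0,0],1]]'; python3 hang.py '4,[.064,0,-.024],[(40,.09,0),(40,.075,0)]'
```

```text
time: 19.62
ee_pos: [0.4579, 0.2498, 0.1862]
eef_rot: [3.139, -0.006, 0.71]
wrist_force: [-0.6, -0.6, -1.1]
finger_gap: 0.0157
grip_force: 30.0
40 0.09 [0.5814 0.1265 0.1994] [ 0.0267  0.3481 -0.0251] [-0.1352  0.4257  0.3733]
40 0.075 [0.591  0.1274 0.1879] [ 0.0423  0.3592 -0.002 ] [-0.1352  0.4257  0.3733]
```

```bash
python3 -m handwheel '[[[-0.02,0.05,-0.08],[-0.02,0.06,0.05],1],[[-0.03,0.12,-0.1],[-0.05,0.14,0.12],1],[[-0.03,0.19,-0.1],[-0.07,0.22,0.19],1],[[-0.01,0.26,-0.1],[-0.1,0.31,0.27],1],[[0.01,0.32,-0.08],[-0.12,0.38,0.33],1],[[0.027,0.348,-0.05],[-0.135,0.426,0.373],1],[[0.027,0.348,-0.025],[-0.135,0.426,0.373],1],[[0.027,0.348,-0.025],[-0.135,0.426,0.373],1]]'; python3 - <<'E'
from h import *
V=r.camera_params("wrist")["view"];p,Rt=T();print("cam in tool",Rt.inv().apply(-V[:3,:3].T@V[:3,3]-p), Rt.inv().apply(V[2,:3]))
from hang import *
for i in (1,2,3,4):
  print([w2px("wrist",B+R.from_euler("z",YB).apply([.006-.643*s,-.1275+.085*(i-1),.19+.766*s]))[0].round() for s in(0,.055)])
print("eye",w2px("wrist",p+Rt.apply([.064,0,-.024])))
p,d=r.snapshot("wrist");cv2.imwrite("pics/w6.png",p)
E
```

```text
time: 20.62
ee_pos: [0.5795, 0.1265, 0.1939]
eef_rot: [3.14, -0.687, 0.101]
wrist_force: [-0.5, -0.0, 0.2]
finger_gap: 0.0154
grip_force: 30.0
cam in tool [ 0.08127775  0.00091638 -0.1691218 ] [-0.31074213 -0.00114247  0.95049357]
[array([675., 110.]), array([772., 119.])]
[array([560., 108.]), array([631., 116.])]
[array([440., 107.]), array([477., 114.])]
[array([317., 107.]), array([317., 113.])]
eye [[316.04856666 130.139918  ]]
```

View pics/w6.png

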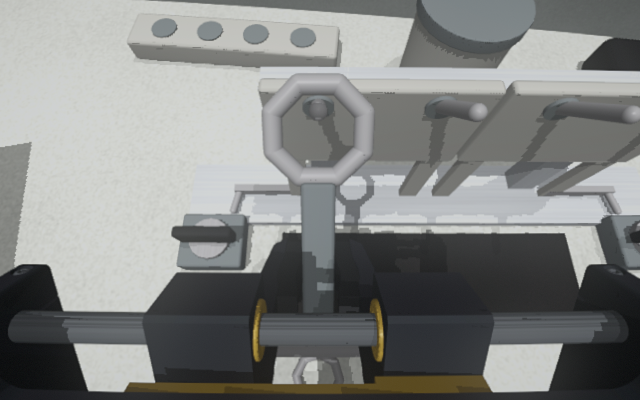

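```bash
python3 hang.py '4,[.064,0,-.024],[(40,.07,0),(40,.04,0),(52,.034,-.002),(65,.028,-.003)]'
```

```text
40 0.07 [0.5942 0.1277 0.1841] [0.008  0.0004 0.0352] [-0.0001  0.0055  0.0014]
40 0.04 [0.6134 0.1296 0.1611] [0.0085 0.0004 0.0952] [-0.0001  0.0055  0.0014]
52 0.034 [0.6303 0.1313 0.1488] [0.019  0.0004 0.1357] [-0.0003  0.1388  0.0014]
65 0.028 [0.6492 0.1332 0.1403] [0.0376 0.0005 0.1731] [-0.0004  0.2833  0.0013]
```

```bash
python3 -m handwheel '[[[0.008,0,0.03],[0,0,0],1],[[0.008,0,0.06],[0,0,0],1],[[0.008,0,0.09],[0,0.005,0],1],[[0.012,0,0.115],[0,0.06,0],1],[[0.019,0,0.135],[0,0.135,0],1],[[0.028,0,0.153],[0,0.2,0],1],[[0.036,0,0.17],[0,0.28,0],1],[[0.036,0,0.17],[0,0.28,0],1]]'; python3 - <<'E'
from h import *
p,Rt=T();print("eye",p+Rt.apply([.064,0,-.024]))
p,d=r.snapshot("wrist");cv2.imwrite("pics/w7.png",p[:280,120:560])
E
```

```text
time: 21.68
ee_pos: [0.6298, 0.1571, 0.1451]
eef_rot: [-3.018, -0.877, 0.094]
wrist_force: [5.0, -12.8, 6.7]
finger_gap: 0.0168
grip_force: 32.1
eye [0.65254827 0.15623433 0.20957186]
```

View pics/w7.png

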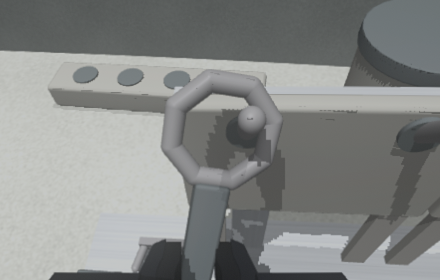

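```bash
python3 -m handwheel '[[[0,0,0],[0,0,0],1],[[0,0,0],[0,0,0],1]]'; python3 -c "
from plant import r;print(r.sense()['joint_pos'],r.sense()['dq'])"; python3 hang.py '4,[.064,0,-.024],[(40,.04,0),(50,.035,0),(65,.028,-.003)]'
```

```text
time: 21.98
ee_pos: [0.6295, 0.1568, 0.145]
eef_rot: [-3.018, -0.876, 0.094]
wrist_force: [5.9, -12.2, 5.7]
finger_gap: 0.0168
grip_force: 32.0
[-0.03291922  0.41461557  1.8462407   1.48540682  0.22168787  0.00438672] [ 0.00067548 -0.00331764  0.00048673 -0.00010085  0.0003907   0.00117911]
40 0.04 [0.6134 0.1296 0.1611] [ 0.001   0.0447 -0.0552] [-0.0766 -0.1131  0.005 ]
50 0.035 [0.6274 0.131  0.1524] [ 0.0055  0.0486 -0.0226] [-0.0767 -0.0021 -0.0017]
65 0.028 [0.6492 0.1332 0.1403] [0.0151 0.0545 0.0262] [-0.076   0.1644 -0.0118]
```

```bash
python3 -m handwheel '[[[0,0.01,-0.02],[-0.02,-0.03,0],1],[[0,0.02,-0.04],[-0.04,-0.07,0],1],[[0,0.045,-0.06],[-0.077,-0.115,0.005],1],[[0,0.045,-0.06],[-0.077,-0.115,0.005],1],[[0,0.045,-0.06],[-0.077,-0.115,0.005],1]]'; python3 hang.py '4,[.064,0,-.024],[(40,.04,0)]';python3 -c "
from plant import r;print(r.sense()['joint_pos'])"
```

```text
time: 22.6
ee_pos: [0.6091, 0.1317, 0.1606]
eef_rot: [-3.141, -0.69, 0.106]
wrist_force: [-0.1, 0.8, -0.5]
finger_gap: 0.0157
grip_force: 29.0
40 0.04 [0.6134 0.1296 0.1611] [0.0069 0.005  0.0043] [-0.0034  0.0049  0.0035]
[-0.010146    0.34491304  1.7468365   0.20724624  0.36997743  1.28775059]
```

```bash
python3 -m handwheel '[[[-0.009,0.005,0.01],[-0.003,0,0],1],[[-0.009,0.005,0.02],[-0.003,0,0],1],[[-0.009,0.005,0.02],[-0.003,0,0],1],[[-0.009,0.005,0.02],[-0.003,0,0],0.2],[[-0.009,0.005,0.02],[-0.003,0,0],0.2],[[-0.009,0.005,0.02],[-0.003,0,0],0.2],[[-0.009,0.005,-0.06],[-0.003,0,0],0.2],[[-0.009,0.005,-0.16],[-0.003,0,0],0.2],[[-0.009,0.005,-0.2],[-0.003,0,0],0.2],[[-0.009,0.005,-0.2],[-0.003,0,0],0.2]]'; python3 - <<'E'
from h import *
p,d=r.snapshot("wrist");cv2.imwrite("pics/w8.png",p[:330])
E
```

```text
time: 23.85
ee_pos: [0.542, 0.1225, 0.2365]
eef_rot: [3.139, -0.694, 0.106]
wrist_force: [0.8, -0.0, -0.4]
finger_gap: 0.035
grip_force: 0.0
```

View pics/w8.png

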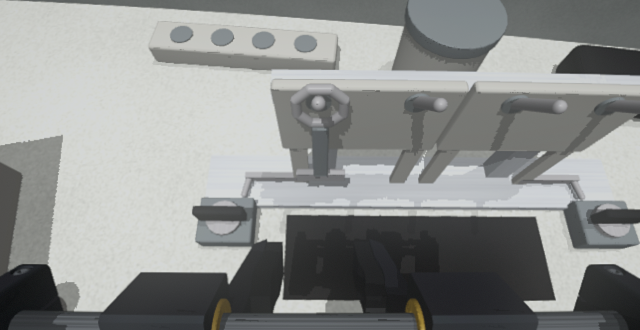

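Widehead hangs on peg 4, with its eye round the peg root at (318,103). Next is the fork, so I'll hover over it and measure its handle from the wrist depth.

```bash
cat > find.py <<'E'
import sys
from h import *
def find(name,guess,save=None,lo=.0122,hi=.02):
    cp=r.camera_params(name);p,d=r.snapshot(name);V=cp["view"]
    if save: cv2.imwrite(save,p)
    v,u=np.mgrid[:400,:640];U=cv2.undistortPoints(np.c_[u.ravel(),v.ravel()].astype(float)[:,None],cp["intrinsics"],cp["D"])[:,0]
    P=(np.c_[U,np.ones(len(U))]*d.ravel()[:,None]-V[:3,3])@V[:3,:3]
    P=P[d.ravel()>.05];P=P[(np.linalg.norm(P[:,:2]-guess,axis=1)<.12)]
    f=np.median(P[abs(P[:,2])<.004,2]);P[:,2]-=f
    Q=P[(P[:,2]>lo)&(P[:,2]<hi)][:,:2]
    g=((Q-guess+.13)/.002).astype(int);m=np.zeros((130,130),np.uint8);m[g[:,1],g[:,0]]=255
    m=cv2.morphologyEx(m,cv2.MORPH_CLOSE,np.ones((3,3)))
    n,l,st,ce=cv2.connectedComponentsWithStats(m)
    out=[]
    for k in range(1,n):
        if st[k,4]<60: continue
        q=Q[l[g[:,1],g[:,0]]==k];(c,w,a)=cv2.minAreaRect((q*1000).astype(np.float32))
        mm=q.mean(0);ax=np.linalg.svd(q-mm)[2][0] if len(q)<20000 else None
        ax=ax*np.sign(ax[0]);out.append((np.array(c)/1000,np.array(w),np.arctan2(ax[1],ax[0])))
    print("floor",f);return out
if __name__=="__main__":
    for c,w,yaw in find("wrist",eval(sys.argv[1])):
        print("mid",c.round(4),"size",w.round(1),"yaw",round(yaw,3),*go([*c,-.0175],down(yaw)))
E
python3 -c "
from h import *
print(go([.41,.085,.2],down(.40)))"
```

```text
(array([-0.2537,  0.0467, -0.1184]), array([ 0.066 , -0.4373, -0.1799]))
```

```bash
python3 -m handwheel '[[[-0.05,0.01,-0.1],[0.01,-0.08,-0.03],0.2],[[-0.1,0.02,-0.12],[0.02,-0.17,-0.07],0.2],[[-0.16,0.03,-0.12],[0.035,-0.26,-0.1],-0.2],[[-0.21,0.04,-0.12],[0.05,-0.35,-0.14],-0.3],[[-0.254,0.047,-0.118],[0.066,-0.437,-0.18],-0.3],[[-0.254,0.047,-0.118],[0.066,-0.437,-0.18],-0.3],[[-0.254,0.047,-0.118],[0.066,-0.437,-0.18],-0.3]]'; python3 find.py '[.422,.0915]'
```

```text
time: 24.78
ee_pos: [0.4103, 0.0851, 0.1993]
eef_rot: [-3.141, -0.001, 0.399]
wrist_force: [0.2, 0.1, 0.3]
finger_gap: 0.0576
grip_force: 0.0
floor -0.00021316413483371316
mid [0.44   0.0982] size [134.3  44.2] yaw 0.395 [ 0.0645 -0.0009  0.4345] [-0.     -0.001   0.0028]
mid [0.349  0.1622] size [60.3 37.6] yaw 0.807 [-0.0535 -0.1897  0.4343] [ 2.000e-04 -1.000e-03 -2.595e-01]
```

```bash
python3 - <<'E'
from find import *
for lo in(.004,.0132,.0145):
  for c,w,y in find("wrist",[.422,.0915],lo=lo): print(lo,c.round(4),w.round(1),round(y,3))
E
```

```text
floor -0.0002110203919916137
0.004 [0.4283 0.094 ] [165.3  49.2] 0.388
0.004 [0.3489 0.1623] [60.2 37.8] 0.871
floor -0.00019401788301427514
0.0132 [0.4222 0.0917] [84.9 15.2] 0.385
0.0132 [0.3489 0.1622] [60.2 37.9] 0.853
floor -0.00021021944554487027
0.0145 [0.4213 0.0917] [82.5 14.4] 0.385
0.0145 [0.3489 0.1622] [60.1 37.7] 0.867
```

```bash
sed -i 's/lo=.0122/lo=.0133/' find.py; python3 find.py '[.422,.0915]'
```

```text
floor -0.0002069271667884147
mid [0.4245 0.093 ] size [90.5 16.8] yaw 0.392 [ 0.0329 -0.0036  0.4349] [ 0.0001 -0.0006  0.0052]
mid [0.3489 0.1623] size [60.3 37.6] yaw 0.847 [-0.0525 -0.19    0.4348] [ 2.000e-04 -5.000e-04 -2.844e-01]
```

```bash
python3 -m handwheel '[[[0.028,-0.003,0.1],[0,0,0.006],-0.3],[[0.028,-0.003,0.2],[0,0,0.006],-0.3],[[0.028,-0.003,0.3],[0,0,0.006],-0.3],[[0.028,-0.003,0.38],[0,0,0.006],-0.3],[[0.028,-0.003,0.42],[0,0,0.006],-0.3],[[0.028,-0.003,0.435],[0,0,0.006],-0.3],[[0.028,-0.003,0.435],[0,0,0.006],-0.3],[[0.028,-0.003,0.435],[0,0,0.006],1],[[0.028,-0.003,0.435],[0,0,0.006],1],[[0.028,-0.003,0.435],[0,0,0.006],1],[[0.028,-0.003,0.435],[0,0,0.006],1],[[0.028,-0.003,0.435],[0,0,0.006],1],[[0.028,-0.003,0.435],[0,0,0.006],1]]' 30; python3 -c "
from h import *
p,Rt=T();m=np.array([.422,.0917,.007]);e=m+.065*np.array([np.cos(.387),np.sin(.387),0]);print('eye tool',Rt.inv().apply(e-p))"
```

```text
time: 26.65
ee_pos: [0.4221, 0.0917, -0.0178]
eef_rot: [-3.141, 0.0, 0.391]
wrist_force: [-0.2, 0.3, 3.5]
finger_gap: 0.0159
grip_force: 30.0
eye tool [ 0.06490876  0.0002338  -0.02482717]
```

```bash
python3 -m handwheel '[[[0,0,-0.1],[0,0,0],1],[[0,0,-0.2],[0,0,0],1],[[0,0,-0.3],[0,0,0],1],[[0,0,-0.42],[0,0,0],1],[[0,0,-0.48],[0,0,0],1],[[0,0,-0.48],[0,0,0],1]]'; python3 hang.py '3,[.065,0,-.025],[(40,.09,0)]'
```

```text
time: 27.4
ee_pos: [0.4228, 0.0917, 0.2235]
eef_rot: [3.14, -0.003, 0.391]
wrist_force: [0.4, 1.0, -0.7]
finger_gap: 0.0151
grip_force: 30.0
40 0.09 [0.5896 0.0419 0.198 ] [0.2705 0.2192 0.052 ] [-0.0644  0.4392  0.1786]
```

```bash
python3 -m handwheel '[[[0.04,0.04,-0.02],[-0.01,0.08,0.03],1],[[0.09,0.08,-0.03],[-0.02,0.16,0.065],1],[[0.14,0.12,-0.03],[-0.035,0.24,0.1],1],[[0.19,0.16,-0.02],[-0.045,0.32,0.13],1],[[0.24,0.2,0.01],[-0.055,0.39,0.16],1],[[0.27,0.219,0.04],[-0.064,0.439,0.179],1],[[0.27,0.219,0.052],[-0.064,0.439,0.179],1],[[0.27,0.219,0.052],[-0.064,0.439,0.179],1]]'; python3 hang.py '3,[.065,0,-.025],[(40,.05,0),(40,.032,0)]'
```

```text
time: 28.4
ee_pos: [0.5881, 0.0421, 0.195]
eef_rot: [-3.139, -0.691, 0.097]
wrist_force: [0.5, -0.8, 0.0]
finger_gap: 0.0152
grip_force: 30.0
40 0.05 [0.6152 0.0444 0.1674] [0.0068 0.0009 0.0774] [-0.001   0.0048 -0.0006]
40 0.032 [0.6268 0.0455 0.1536] [0.0071 0.001  0.1134] [-0.001   0.0048 -0.0006]
```

```bash
python3 -m handwheel '[[[0.007,0.001,0.04],[0,0,0],1],[[0.007,0.001,0.075],[0,0,0],1],[[0,0.001,0.1],[0,0,0],1],[[-0.009,0.001,0.113],[0,0,0],1],[[-0.009,0.001,0.113],[0,0,0],1]]'; python3 -c "
from h import *
p,Rt=T();print(Rt.apply([.065,0,-.025])+p)
from hang import *
print(B+R.from_euler('z',YB).apply([.006-.643*.032,.0425,.19+.766*.032]))"
```

```text
time: 29.02
ee_pos: [0.6208, 0.0448, 0.149]
eef_rot: [-3.139, -0.692, 0.097]
wrist_force: [0.7, -0.0, -1.4]
finger_gap: 0.0156
grip_force: 30.0
[0.65474777 0.04798718 0.20971422]
[0.66031517 0.04886058 0.214512  ]
```

No contact force, so the ring is free around the peg. I'll release and retreat.

```bash
python3 -m handwheel '[[[0,0,0],[0,0,0],0.2],[[0,0,0],[0,0,0],0.2],[[0,0,0],[0,0,0],0.2],[[0,0,-0.08],[0,0,0],0.2],[[0,0,-0.18],[0,0,0],0.2],[[0,0,-0.22],[0,0,0],0.2],[[0,0,-0.22],[0,0,0],0.2]]'; cat > chk.py <<'E'
import sys
from hang import *
# hung tool check by depth: points in rack frame around peg i
i=int(sys.argv[1]);n=sys.argv[2] if len(sys.argv)>2 else "wrist"
cp=r.camera_params(n);p,d=r.snapshot(n);V=cp["view"]
v,u=np.mgrid[:400,:640];U=cv2.undistortPoints(np.c_[u.ravel(),v.ravel()].astype(float)[:,None],cp["intrinsics"],cp["D"])[:,0]
P=(np.c_[U,np.ones(len(U))]*d.ravel()[:,None]-V[:3,3])@V[:3,:3];P=P[d.ravel()>.1]
q=R.from_euler("z",YB).inv().apply(P-B)*1000-[6,-127.5+85*(i-1),0]
for z in range(225,70,-10):
    a=q[(abs(q[:,2]-z)<5)&(abs(q[:,1])<34)&(q[:,0]<-2.5)&(q[:,0]>-60)]
    if len(a)>3:print(z,len(a),"y",a[:,1].min().round(),a[:,1].max().round(),"x",np.percentile(a[:,0],[5,50,95]).round())
E
python3 chk.py 3; echo; python3 chk.py 4
```

```text
time: 29.9
ee_pos: [0.5512, 0.0375, 0.2357]
eef_rot: [-3.141, -0.697, 0.097]
wrist_force: [0.6, 0.1, 0.3]
finger_gap: 0.0352
grip_force: 0.0
215 229 y -13.0 15.0 x [-7. -5. -3.]
205 347 y -23.0 24.0 x [-8. -7. -3.]
195 179 y -24.0 26.0 x [-9. -7. -5.]
185 182 y -24.0 25.0 x [-10.  -8.  -5.]
175 375 y -22.0 24.0 x [-10.  -8.  -4.]
165 174 y -12.0 12.0 x [-14. -12. -10.]
155 100 y -7.0 8.0 x [-15. -14. -13.]
145 99 y -7.0 7.0 x [-15. -15. -14.]
135 90 y -7.0 8.0 x [-16. -15. -15.]
125 83 y -8.0 7.0 x [-17. -16. -16.]
115 73 y -8.0 7.0 x [-18. -17. -16.]
105 73 y -8.0 7.0 x [-19. -18. -17.]
95 65 y -8.0 6.0 x [-20. -19. -18.]
85 177 y -19.0 16.0 x [-20. -15.  -9.]
75 82 y -19.0 16.0 x [-18. -17. -16.]

225 89 y -6.0 -0.0 x [-35. -27. -19.]
215 311 y -16.0 13.0 x [-23.  -6.  -3.]
205 336 y -26.0 22.0 x [-14.  -6.  -3.]
195 124 y -27.0 22.0 x [-9. -7. -3.]
185 185 y -26.0 22.0 x [-10.  -8.  -5.]
175 361 y -25.0 20.0 x [-11.  -9.  -4.]
165 186 y -15.0 11.0 x [-14. -12. -10.]
155 127 y -11.0 5.0 x [-15. -14.  -6.]
145 118 y -10.0 5.0 x [-16. -15.  -6.]
135 116 y -10.0 5.0 x [-17. -16.  -7.]
125 108 y -10.0 5.0 x [-18. -17.  -8.]
115 103 y -10.0 6.0 x [-19. -18.  -9.]
105 91 y -10.0 5.0 x [-20. -19.  -9.]
95 87 y -10.0 5.0 x [-21. -20. -10.]
85 253 y -30.0 24.0 x [-21. -16. -12.]
75 217 y -30.0 25.0 x [-19. -19. -18.]
```

```bash
python3 -c "
from h import *
print(go([.42,-.085,.2],down(-.446)))"
```

```text
(array([-0.2626,  0.2185, -0.1309]), array([-0.1209, -0.4302,  0.3318]))
```

```bash
python3 -m handwheel '[[[-0.05,0.03,-0.1],[-0.02,-0.06,0.05],0.2],[[-0.1,0.07,-0.13],[-0.04,-0.13,0.1],0.2],[[-0.16,0.12,-0.13],[-0.06,-0.21,0.16],-0.2],[[-0.21,0.17,-0.13],[-0.08,-0.29,0.22],-0.3],[[-0.25,0.21,-0.13],[-0.1,-0.36,0.28],-0.3],[[-0.263,0.218,-0.131],[-0.121,-0.43,0.332],-0.3],[[-0.263,0.218,-0.131],[-0.121,-0.43,0.332],-0.3],[[-0.263,0.218,-0.131],[-0.121,-0.43,0.332],-0.3]]'; python3 find.py '[.436,-.092]'; python3 find.py '[.436,-.092]'
```

```text
time: 31.0
ee_pos: [0.4197, -0.0843, 0.1998]
eef_rot: [-3.141, -0.001, -0.444]
wrist_force: [-0.2, -0.1, -0.3]
finger_gap: 0.0575
grip_force: 0.0
floor -0.00016289936561344635
mid [ 0.3992 -0.069 ] size [14.9 85.8] yaw -0.456 [-0.0505 -0.0098  0.4352] [-0.0005 -0.0009  0.0078]
floor -0.0001551095940077498
mid [ 0.3986 -0.0688] size [14.9 85. ] yaw -0.465 [-0.0518 -0.0099  0.4356] [-0.0004 -0.0011  0.0129]
```

```bash
python3 - <<'E'
from find import *
for c,w,y in find("wrist",[.41,-.075],lo=.005): print(c.round(4),w.round(1),round(y,3))
for n in("wrist",):
  for c,w,y in find(n,[.44,-.17],lo=.0133): print(n,c.round(4),w.round(1),round(y,3))
E
```

```text
floor -0.00014715547728583097
[ 0.4041 -0.0729] [ 48.7 165.2] -0.462
floor -0.0003109241789195519
wrist [ 0.4558 -0.2596] [76.4 16.1] 0.995
wrist [ 0.4094 -0.0742] [14.9 60.6] -0.426
```

```bash
python3 -m handwheel '[[[-0.051,-0.01,0.1],[0,0,0.01],-0.4],[[-0.051,-0.01,0.2],[0,0,0.01],-0.4],[[-0.051,-0.01,0.3],[0,0,0.01],-0.4],[[-0.051,-0.01,0.38],[0,0,0.01],-0.3],[[-0.051,-0.01,0.42],[0,0,0.01],-0.3],[[-0.051,-0.01,0.435],[0,0,0.01],-0.3],[[-0.051,-0.01,0.435],[0,0,0.01],-0.3],[[-0.051,-0.01,0.435],[0,0,0.01],1],[[-0.051,-0.01,0.435],[0,0,0.01],1],[[-0.051,-0.01,0.435],[0,0,0.01],1],[[-0.051,-0.01,0.435],[0,0,0.01],1],[[-0.051,-0.01,0.435],[0,0,0.01],1],[[-0.051,-0.01,0.435],[0,0,0.01],1]]' 30; python3 -c "
from h import *
p,Rt=T();m=np.array([.3989,-.0689,.007]);e=m+.065*np.array([np.cos(.46),-np.sin(.46),0]);print('eye tool',Rt.inv().apply(e-p))"; python3 -m handwheel '[[[0,0,-0.1],[0,0,0],1],[[0,0,-0.2],[0,0,0],1],[[0,0,-0.3],[0,0,0],1],[[0,0,-0.42],[0,0,0],1],[[0,0,-0.48],[0,0,0],1],[[0,0,-0.48],[0,0,0],1]]'; python3 hang.py '2,[.065,0,-.025],[(40,.09,0)]'
```

```text
time: 32.83
ee_pos: [0.3989, -0.0693, -0.017]
eef_rot: [3.142, -0.001, -0.462]
wrist_force: [-0.8, -0.3, 3.2]
finger_gap: 0.0154
grip_force: 30.0
eye tool [ 0.0647808  -0.00048904 -0.023992  ]
time: 33.58
ee_pos: [0.3993, -0.0695, 0.2242]
eef_rot: [-3.142, -0.004, -0.462]
wrist_force: [-1.1, -0.6, -1.7]
finger_gap: 0.0156
grip_force: 30.0
40 0.09 [ 0.598  -0.0427  0.198 ] [ 0.3316 -0.225   0.0538] [ 0.1252  0.4298 -0.3416]
```

```bash
python3 -m handwheel '[[[0.05,-0.03,-0.02],[0.02,0.07,-0.05],1],[[0.11,-0.07,-0.03],[0.04,0.14,-0.11],1],[[0.17,-0.11,-0.03],[0.06,0.21,-0.17],1],[[0.23,-0.15,-0.02],[0.08,0.29,-0.23],1],[[0.29,-0.19,0.01],[0.105,0.36,-0.29],1],[[0.33,-0.225,0.04],[0.125,0.43,-0.342],1],[[0.332,-0.225,0.054],[0.125,0.43,-0.342],1],[[0.332,-0.225,0.054],[0.125,0.43,-0.342],1]]'; python3 hang.py '2,[.065,-.0005,-.0245],[(40,.05,0),(40,.032,0)]'
```

```text
time: 34.58
ee_pos: [0.5968, -0.0425, 0.1948]
eef_rot: [-3.137, -0.691, 0.094]
wrist_force: [-0.1, -0.4, -0.9]
finger_gap: 0.0155
grip_force: 30.0
40 0.05 [ 0.6233 -0.0407  0.1678] [0.0065 0.0018 0.0755] [-0.0013  0.0044 -0.0022]
40 0.032 [ 0.6348 -0.0396  0.154 ] [0.0067 0.0019 0.1115] [-0.0013  0.0044 -0.0022]
```

```bash
python3 -m handwheel '[[[0.007,0.002,0.04],[0,0,0],1],[[0.007,0.002,0.075],[0,0,0],1],[[0,0.002,0.1],[0,0,0],1],[[-0.009,0.002,0.112],[0,0,0],1],[[-0.009,0.002,0.112],[0,0,0],1]]'
```

```text
time: 35.2
ee_pos: [0.6295, -0.0401, 0.1494]
eef_rot: [-3.139, -0.694, 0.097]
wrist_force: [0.4, 0.3, -0.6]
finger_gap: 0.0157
grip_force: 30.0
```

```bash
python3 -m handwheel '[[[0,0,0],[0,0,0],0.2],[[0,0,0],[0,0,0],0.2],[[0,0,0],[0,0,0],0.2],[[0,0,-0.08],[0,0,0],0.2],[[0,0,-0.18],[0,0,0],0.2],[[0,0,-0.22],[0,0,0],0.2],[[0,0,-0.22],[0,0,0],0.2]]'; python3 chk.py 2; python3 -c "
from h import *
print(go([.43,-.25,.2],down(1.0)))"
```

```text
time: 36.08
ee_pos: [0.5597, -0.0476, 0.236]
eef_rot: [3.141, -0.698, 0.098]
wrist_force: [-0.6, -0.7, 0.7]
finger_gap: 0.0351
grip_force: 0.0
225 7 y -3.0 1.0 x [-38. -26. -23.]
215 241 y -14.0 13.0 x [-7. -5. -3.]
205 358 y -23.0 23.0 x [-8. -7. -3.]
195 189 y -25.0 25.0 x [-9. -8. -4.]
185 180 y -25.0 25.0 x [-10.  -8.  -5.]
175 371 y -23.0 24.0 x [-10.  -8.  -3.]
165 173 y -12.0 12.0 x [-14. -12. -10.]
155 105 y -8.0 8.0 x [-15. -14. -13.]
145 99 y -8.0 8.0 x [-15. -15. -14.]
135 89 y -8.0 7.0 x [-16. -15. -14.]
125 85 y -8.0 7.0 x [-17. -16. -15.]
115 74 y -8.0 7.0 x [-18. -17. -16.]
105 72 y -9.0 7.0 x [-18. -17. -16.]
95 63 y -9.0 7.0 x [-19. -18. -17.]
85 91 y -13.0 11.0 x [-19. -18. -10.]
75 154 y -20.0 16.0 x [-17. -17. -10.]
(array([-0.2734,  0.3776, -0.138 ]), array([ 0.199 , -0.4124, -0.5501]))
```

```bash
python3 -m handwheel '[[[-0.05,0.05,-0.1],[0.03,-0.05,-0.07],0.2],[[-0.1,0.11,-0.13],[0.06,-0.11,-0.15],0.2],[[-0.15,0.17,-0.14],[0.09,-0.17,-0.23],-0.2],[[-0.19,0.23,-0.14],[0.11,-0.24,-0.31],-0.3],[[-0.23,0.3,-0.14],[0.14,-0.3,-0.39],-0.3],[[-0.26,0.36,-0.138],[0.17,-0.36,-0.47],-0.3],[[-0.273,0.378,-0.138],[0.199,-0.412,-0.55],-0.3],[[-0.273,0.378,-0.138],[0.199,-0.412,-0.55],-0.3],[[-0.273,0.378,-0.138],[0.199,-0.412,-0.55],-0.3]]'; python3 find.py '[.455,-.26]'; python3 - <<'E'
from find import *
for c,w,y in find("wrist",[.455,-.26],lo=.005): print(c.round(4),w.round(1),round(y,3))
E
```

```text
time: 37.25
ee_pos: [0.4304, -0.2495, 0.1993]
eef_rot: [-3.14, -0.002, 0.999]
wrist_force: [-0.3, 0.7, 0.0]
finger_gap: 0.0574
grip_force: 0.0
floor -0.0002670075519700838
mid [ 0.4538 -0.2625] size [87.7 15.4] yaw 0.997 [0.003  0.0538 0.4342] [-0.0004 -0.0013  0.0009]
floor -0.00027048833606727204
[ 0.457  -0.2579] [164.   49.6] 1.001
```

```bash
python3 -m handwheel '[[[0.001,0.054,0.1],[0,0,0.001],-0.4],[[0.001,0.054,0.2],[0,0,0.001],-0.4],[[0.001,0.054,0.3],[0,0,0.001],-0.4],[[0.001,0.054,0.38],[0,0,0.001],-0.3],[[0.001,0.054,0.42],[0,0,0.001],-0.3],[[0.001,0.054,0.434],[0,0,0.001],-0.3],[[0.001,0.054,0.434],[0,0,0.001],-0.3],[[0.001,0.054,0.434],[0,0,0.001],1],[[0.001,0.054,0.434],[0,0,0.001],1],[[0.001,0.054,0.434],[0,0,0.001],1],[[0.001,0.054,0.434],[0,0,0.001],1],[[0.001,0.054,0.434],[0,0,0.001],1],[[0.001,0.054,0.434],[0,0,0.001],1]]' 30; python3 -c "
from h import *
p,Rt=T();m=np.array([.4532,-.2635,.007]);e=m+.065*np.array([np.cos(.999),np.sin(.999),0]);print('eye tool',Rt.inv().apply(e-p))"; python3 -m handwheel '[[[0,0,-0.1],[0,0,0],1],[[0,0,-0.2],[0,0,0],1],[[0,0,-0.3],[0,0,0],1],[[0,0,-0.42],[0,0,0],1],[[0,0,-0.48],[0,0,0],1],[[0,0,-0.48],[0,0,0],1]]'; python3 hang.py '1,[.065,0,-.025],[(40,.09,0)]'
```

```text
time: 38.98
ee_pos: [0.4531, -0.2641, -0.0171]
eef_rot: [-3.141, -0.001, 0.999]
wrist_force: [-0.4, 0.3, 2.4]
finger_gap: 0.0152
grip_force: 30.0
eye tool [ 0.06555149 -0.00022733 -0.02404618]
time: 39.72
ee_pos: [0.4536, -0.2646, 0.2244]
eef_rot: [3.138, 0.0, 0.999]
wrist_force: [0.2, -0.1, -1.9]
finger_gap: 0.0155
grip_force: 30.0
40 0.09 [ 0.6064 -0.1273  0.198 ] [0.3963 0.108  0.053 ] [-0.198   0.4128  0.5497]
```

```bash
python3 -m handwheel '[[[0.05,0.015,-0.03],[-0.03,0.055,0.075],1],[[0.1,0.03,-0.04],[-0.055,0.11,0.15],1],[[0.16,0.045,-0.04],[-0.08,0.17,0.23],1],[[0.22,0.06,-0.03],[-0.11,0.23,0.31],1],[[0.28,0.08,-0.01],[-0.14,0.29,0.39],1],[[0.34,0.095,0.01],[-0.17,0.35,0.47],1],[[0.385,0.105,0.04],[-0.198,0.413,0.55],1],[[0.396,0.108,0.053],[-0.198,0.413,0.55],1],[[0.396,0.108,0.053],[-0.198,0.413,0.55],1]]'; python3 hang.py '1,[.0655,-.0002,-.0245],[(40,.05,0),(40,.032,0)]'
```

```text
time: 40.85
ee_pos: [0.6057, -0.1271, 0.1955]
eef_rot: [-3.138, -0.693, 0.098]
wrist_force: [0.4, -0.4, 0.0]
finger_gap: 0.0158
grip_force: 30.0
40 0.05 [ 0.6313 -0.125   0.1674] [0.0036 0.0011 0.0759] [-0.0023  0.0033 -0.0003]
40 0.032 [ 0.6428 -0.1239  0.1536] [0.0038 0.0013 0.1119] [-0.0023  0.0033 -0.0003]
```

```bash
python3 -m handwheel '[[[0.004,0.001,0.04],[0,0,0],1],[[0.004,0.001,0.075],[0,0,0],1],[[-0.003,0.001,0.1],[0,0,0],1],[[-0.012,0.001,0.112],[0,0,0],1],[[-0.012,0.001,0.112],[0,0,0],1]]'
```

```text
time: 41.48
ee_pos: [0.6366, -0.1242, 0.1489]
eef_rot: [-3.136, -0.695, 0.095]
wrist_force: [0.0, -0.2, -1.2]
finger_gap: 0.0156
grip_force: 30.0
```

```bash
python3 -m handwheel '[[[0,0,0],[0,0,0],0.2],[[0,0,0],[0,0,0],0.2],[[0,0,0],[0,0,0],0.2],[[0,0,-0.08],[0,0,0],0.2],[[0,0,-0.18],[0,0,0],0.2],[[0,0,-0.28],[0,0,0],0.2],[[-0.1,0,-0.38],[0,0,0],0.2],[[-0.15,0,-0.42],[0,0,0],0.2],[[-0.15,0,-0.42],[0,0,0],0.2]]'; python3 chk.py 1; python3 - <<'E'
from h import *
p,d=r.snapshot("wrist");cv2.imwrite("pics/w9.png",p[:340])
E
```

```text
time: 42.6
ee_pos: [0.4443, -0.144, 0.2632]
eef_rot: [-3.139, -0.696, 0.093]
wrist_force: [-0.1, 0.6, 0.3]
finger_gap: 0.0356
grip_force: 0.0
225 28 y -4.0 4.0 x [-38. -34. -30.]
215 125 y -15.0 14.0 x [-28.  -6.  -3.]
205 257 y -24.0 24.0 x [-17.  -7.  -4.]
195 195 y -25.0 24.0 x [-10.  -8.  -3.]
185 187 y -25.0 25.0 x [-10.  -8.  -3.]
175 227 y -22.0 23.0 x [-10.  -9.  -5.]
165 140 y -14.0 13.0 x [-14. -12.  -8.]
155 99 y -8.0 7.0 x [-14. -13. -12.]
145 92 y -8.0 8.0 x [-15. -14. -13.]
135 89 y -8.0 8.0 x [-16. -15. -13.]
125 73 y -7.0 8.0 x [-17. -16. -15.]
115 70 y -7.0 7.0 x [-18. -16. -16.]
105 66 y -7.0 7.0 x [-18. -17. -16.]
95 64 y -7.0 7.0 x [-19. -18. -17.]
85 100 y -17.0 16.0 x [-19. -16. -10.]
75 118 y -17.0 16.0 x [-17. -16. -14.]
```

View pics/w9.png

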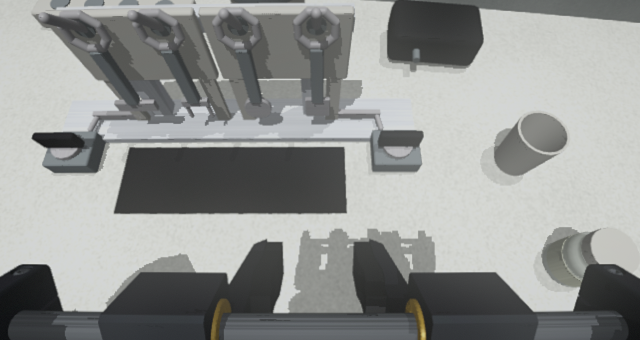

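All four tools hang at the peg roots. Their eyes are at (60,38), (155,32), (238,30) and (316,28), and the floor is clear. Before handing in I'll check the cam angles with numbers.

```bash
python3 - <<'E'
from h import *
cp=r.camera_params("wrist");p,d=r.snapshot("wrist");V=cp["view"]
v,u=np.mgrid[:400,:640];U=cv2.undistortPoints(np.c_[u.ravel(),v.ravel()].astype(float)[:,None],cp["intrinsics"],cp["D"])[:,0]
P=(np.c_[U,np.ones(len(U))]*d.ravel()[:,None]-V[:3,3])@V[:3,:3];P=P[d.ravel()>.1]
for c in([.606,.248],[.653,-.241]):
    q=P[(np.linalg.norm(P[:,:2]-c,axis=1)<.045)&(abs(P[:,2]-.062)<.004)][:,:2]
    a=cv2.minAreaRect((q*1000).astype(np.float32));ax=np.linalg.svd(q-q.mean(0))[2][0];ax*=np.sign(ax[1])
    print(len(q),a,"cam angle",np.pi/2-(np.arctan2(-ax[0],ax[1])-.0985) )
E
```

```text
338 ((605.3740844726562, 246.02256774902344), (11.927059173583984, 60.0420036315918), 6.5342936515808105) cam angle 1.5649376321441646
364 ((653.2308959960938, -239.93017578125), (12.195760726928711, 58.896934509277344), 5.667802810668945) cam angle 1.5702579320911771
```

```bash
python3 -c "
from plant import r;print(r.close_job())"
```

```text
the job is handed in; nothing more can be done
None
```

Both cams are turned to their stops, and all four tools hang fully down at their peg roots, one to a peg. The jar, bottle, cup, coupling and magnet were not touched, as far as I could see. The job is handed in at about 43 s robot time.

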